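# Clear the loading plate and load it with card carriers

### The arm

A 6-joint arm with a two-finger parallel gripper is mounted at the origin on the work surface. World frame = base frame: x ahead of the robot, y to its left, z up, the work surface at z = 0. Lengths are in m, angles in rad, forces in N, time in s.
With the tool pointing down it reaches from about 0.3 to 1 m from the base axis. Payload 5.1 kg.
Tool frame: the origin (TCP) lies midway between the tips of the shut fingers; the grasp point (between the pads) lies 19 mm behind it (hold_point_z is the z of the grasp point in the tool frame, in m); z points along the fingers, y is the line along which they close (so a half turn about z gives the same grasp; the last joint's range is limited). The gripper opens to 95 mm and grips with 3 to 60 N. Pads are 20 mm wide; open, the fingers measure 119 mm over their backs; the gripper's body (75 mm by 180 mm) begins 59 mm behind the grasp point.
Start: joints at [-1.416, 0.124, 1.65, -0, 1.367, -0.083], TCP at [0.153, -0.632, 0.215] pointing down, gripper open.
Joint ranges: [-2.61, 2.61], [-1.02, 2.33], [0.03, 2.71], [-1.35, 4.49], [0.32, 2.68], [-2.91, 2.91]. Speed limits (rad/s): [2.57, 2.57, 3.14, 3.14, 3.14, 3.14].

### API

Orientations are given as a rotation vector (axis times angle).
In Python, from workcell import observe, get_image, camera_model, job_done, spot_in, masks_of, landmark_of, hold_point_z gives the robot as it stands.
- The arm moves only by the tool step_arm, never from a script. Its argument "series" is text: rows parted by semicolons, each of 5 numbers parted by spaces: the opening, from 0 (shut) to 1 (fully open), then the shift along the tool's x, y, z scaled (see below), then the turn about the tool's z scaled (see below). In form: claw dx dy dz turn; .... A call has 1 to 10 rows; each row shifts and turns the commanded pose from where the row before left it, along the tool's axes as they then stand; what a row does not reach is not made up. The controller multiplies each number of a shift by 40 mm and each number of a turn by 45 degrees. A row lasts 1/8 s, in which the tool goes at most 62.5 mm and 10.7 degrees, less where a joint would pass 70% of its speed; a pose out of reach is approached as far as the arm can. A call with a number of a shift or a turn outside -1 to 1 is refused whole. A call with a gripper value outside its range is refused whole. The fingers move at their own pace and stop on an object; "force" is the grip in N (left out, the last holds). Time passes only in rows, so rows that do not move let the fingers close. It gives the time, the measured TCP pose, the force, the opening and the grip force at its end, in the units of the state.
- observe(): the state, without advancing time (a new reading comes with each control period).
- get_image(name): name is "scene" or "top" or "wrist"; returns the picture (384x512x3 uint8, red, green, blue); there is no depth.
- camera_model(name): a dict with "fx", "fy", "cx", "cy" (pixels), "dist_coeffs" ([k1, k2, p1, p2, k3] as OpenCV has them; the pictures are not rectified), "R" (3x3) and "t" (3): a world point X has camera coordinates R X + t. Camera axes: x right, y down, z forward; pixel columns grow to the right and rows downward; lengths in m; the calibration is good to about 2 mm. A picture is of the moment at which its call begins: read the wrist's pose just before it. camera_model takes no time and is no camera call; for the wrist camera it gives the pose at the moment of the call.
- job_done(): hands the job in; it is judged then, once.
Trained networks look in the newest picture that a camera, given by its name, has taken for a name from the list of things; names that differ only in an ending like _2 or _b are one class to them, and where a whole thing is asked for, a point or a joint stands for the part that bears it (a point fixed in the world has none). Each returns a list of dicts, best first, with "p" (0 to 1); they miss things now and then, are a little off and sometimes report something else, mostly with a low value. They report only what shows in the picture. A call takes as long as a camera call. They do not tell look-alikes from the thing itself.
- spot_in(query, camera): "box" ([left, top, right, bottom] in pixels, round what is visible of it).
- masks_of(query, camera): "region" (384x512 bool, what is visible of it) and "box" ([left, top, right, bottom] in pixels, round what is visible of it).
- landmark_of(query, camera): "centre" ([column, row] in pixels: a listed point, or the origin of a listed thing).
The state is a dict: "time_s": time; "joint_positions": joint angles; "joint_velocities": joint speeds; "joint_efforts": joint torques, N m; "eef_pos": TCP position; "eef_rot": TCP orientation; "wrist_force": force on the tool from outside, world axes, zero at the start; "wrist_torque": the same for the moment, N m; "gripper_width": opening from 0.0 (shut) to 1.0 (fully open); "grasp_force": force on a finger pad.
Only numpy, scipy, OpenCV 4.12 (cv2) and the standard library are available. Lean on these libraries where they do the work, as an engineer would, in place of code of your own. Each camera call takes 0.05 s, during which the arm holds its last target. There are 200 camera calls.

### The job

First put every tuck box into the blue crate, so that the loading plate and the way to the mat are clear. Then, with the peel, lift each white card carrier off the mat and set it down wholly on the loading plate, squared up with it and standing flat; never touch the carriers with the gripper, do not tip them, and leave the other things on the table alone. At the end lay the peel flat with its blade on its cork rest.

Things in the scene. Friction and masses are not known exactly. Their poses are not given: they have to be found in the camera images.
- carrier_a: card carrier, may be absent: white plate 84 (x) x 80 (y) x 4 mm on two runners along x, each 8 mm wide, 20 mm high, flush with the y sides; between them a tunnel 64 mm wide, 20 mm high, open at both ends. Cards fixed on top, 41 mm high in all, 0.15 kg. Origin: centre of the underside. Starts on the black mat, -x end towards the robot.
- carrier_b: card carrier, may be absent: white plate 84 (x) x 80 (y) x 4 mm on two runners along x, each 8 mm wide, 20 mm high, flush with the y sides; between them a tunnel 64 mm wide, 20 mm high, open at both ends. Cards fixed on top, 41 mm high in all, 0.15 kg. Origin: centre of the underside. Starts on the black mat, -x end towards the robot.
- carrier_c: card carrier, may be absent: white plate 84 (x) x 80 (y) x 4 mm on two runners along x, each 8 mm wide, 20 mm high, flush with the y sides; between them a tunnel 64 mm wide, 20 mm high, open at both ends. Cards fixed on top, 41 mm high in all, 0.15 kg. Origin: centre of the underside. Starts on the black mat, -x end towards the robot.
- box_a: packed tuck box of brown card, may be absent, lying flat: 40 (its x) x 75 (its y) x 28 mm high, 0.09 kg. Origin: centre of its underside. Starts on the loading plate.
- box_b: packed tuck box of brown card, may be absent, lying flat: 40 (its x) x 75 (its y) x 28 mm high, 0.09 kg. Origin: centre of its underside. Starts on the loading plate.
- box_c: packed tuck box of brown card, may be absent, lying flat: 40 (its x) x 75 (its y) x 28 mm high, 0.09 kg. Origin: centre of its underside. Starts on the table before the mat, on the robot's side of it, in the way of the peel.
- peel: peel (cranked spatula), 0.2 kg: blade 100 (x) x 44 (y) x 3 mm, origin at the centre of its underside, +x to the tip, where a 3 mm lip turns up to 8 mm. At the rear (x -54 to -50 mm) a riser 30 mm wide, 90 mm high; from it a grip bar runs back (x -134 to -54 mm), 18 mm wide (y), 20 mm high, centre 85 mm above the underside. 97 mm between lip and riser. Starts on the cork rest.
- peel_grip (a point): point in the middle of the peel's grip bar: 97 mm behind and 85 mm above the peel's origin; axes as the peel's
- plate: loading plate, fixed: aluminium, 160 (x) x 330 (y) x 4 mm; origin at the centre of its underside (on the table). It lies to the left or to the right of the crate
- mat: black rubber mat on which the carriers wait, fixed: 130 (x) x 330 (y) x 4 mm; origin at the centre of its underside. It lies on the other side of the crate
- crate: blue open crate, fixed: outside 270 (x) x 136 (y) x 50 mm high, walls and floor 4 mm; origin at the centre of its underside
- rest: cork rest for the peel, fixed: 120 (x) x 150 (y) x 4 mm, between robot and crate; origin at the centre of its underside
- tape: bystander, to be left alone: roll of clear tape, 96 mm across, 48 mm high; origin at the centre of its underside
- mug: bystander, to be left alone: white mug with handle, 80 mm across, 95 mm high; origin at the centre of its underside
- jar: bystander, to be left alone: closed jar, 70 mm across, 90 mm high; origin at the centre of its underside
- pawn: bystander, to be left alone: small wooden game pawn, 18 mm across, 28 mm high; origin at the centre of its underside
- die: bystander, to be left alone: white die, 16 mm; origin at the centre of its underside
- stapler: bystander, to be left alone: stapler, 130 x 32 x 40 mm; origin at the centre of its underside
- deck: bystander, to be left alone: block of cards, 90 x 64 x 30 mm; origin at the centre of its underside
Not all that is in view belongs to the job. What is shaped like the box_a but black or orange is not meant.

How it is judged:
By the outcome, as a careful person would: the job done as asked, in the order asked, and still so for the second after the job is handed in, with the robot touching nothing.
Of carrier_a, carrier_b, carrier_c only 2 to 3 are there at a start; the rules pass over those that are not, and their reading is None.
Of box_a, box_b, box_c only 2 to 3 are there at a start; the rules pass over those that are not, and their reading is None.
At some moment in a run one of box_a, box_b, box_c, carrier_a, carrier_b, carrier_c may be knocked a few centimetres aside while the robot is not near it.
It also fails if it takes over 210 s, if anything falls off the work surface, if the arm or the gripper's body presses on something with over 40 N, if the wrist force passes 120 N, or if a joint passes its speed limit or range.

## Working session

There is one attempt and no reset: what is moved stays moved. The work goes in short steps, Python scripts to look and compute and a tool call to move; the robot and the scene stay as the last step left them, time stands still between calls to the robot, and variables do not carry over. Pictures are saved under pics/ and viewed, at most 14 in all, crops included, and the job is handed in when it is done.

Besides the shell and the picture viewer there is one more tool, called after "Emit:" as a command line: name --argument value ..., lists and objects as JSON in quotes. step_arm: Moves the arm, as the interface text tells. Its arguments: {"type":"object","properties":{"series":{"type":"string"},"force":{"type":"number"}},"required":["series"]}

```bash
ls; mkdir -p pics
cat > h.py <<'E'
import numpy as np, cv2
from workcell import *
def img(n,f):
    a=get_image(n); cv2.imwrite('pics/'+f,a[:,:,::-1]); return a
def ray(n,uv,z,cm=None):
    c=cm or camera_model(n); K=np.array([[c['fx'],0,c['cx']],[0,c['fy'],c['cy']],[0,0,1.]])
    p=cv2.undistortPoints(np.array(uv,float).reshape(-1,1,2),K,np.array(c['dist_coeffs'],float)).reshape(-1,2)
    R=np.array(c['R']);t=np.array(c['t']);o=-R.T@t
    d=np.c_[p,np.ones(len(p))]@R
    return o+d*((z-o[2])/d[:,2])[:,None]
def proj(n,X,cm=None):
    c=cm or camera_model(n); K=np.array([[c['fx'],0,c['cx']],[0,c['fy'],c['cy']],[0,0,1.]])
    return cv2.projectPoints(np.array(X,float).reshape(-1,1,3),cv2.Rodrigues(np.array(c['R'],float))[0],np.array(c['t'],float),K,np.array(c['dist_coeffs'],float))[0].reshape(-1,2)
E
python3 - <<'E'
from h import *
img('top','top0.png');img('scene','scene0.png')
print(hold_point_z, observe())
for n in('top','scene'):
    c=camera_model(n); print(n,c['fx'],-np.array(c['R']).T@c['t'])
for q in ['carrier_a','box_a','peel','peel_grip','plate','mat','crate','rest']:
    for n in ('top',):
        spot_in
        for d in landmark_of(q,n): print(q,n,np.round(d['centre']),round(d['p'],2),ray(n,d['centre'],0.0)[0].round(3))
E
```

```text
pics
-0.0188 {'time_s': 0.1, 'joint_positions': array([-1.41558527e+00,  1.24409272e-01,  1.65153175e+00, -1.73366342e-05,
        1.36751152e+00, -8.26225482e-02]), 'joint_velocities': array([-0.00043572, -0.00243164, -0.00238971,  0.00171835,  0.00087775,
       -0.00163481]), 'joint_efforts': array([ 4.70173964e-04, -4.18882477e+01, -3.61095357e+01,  7.77206593e-02,
        4.61785169e-02, -7.31980390e-05]), 'eef_pos': array([ 0.15300072, -0.63113602,  0.21353315]), 'eef_rot': array([-3.11756028e+00, -3.72493326e-01,  1.32580924e-04]), 'wrist_force': array([-1.09844238,  0.22889487, -0.42329631]), 'wrist_torque': array([-0.00958792, -0.04476374,  0.01301634]), 'grasp_force': 0.0, 'gripper_width': 0.9996553637316783}
top 348.1248626767757 [ 0.48993687 -0.00732988  1.30580151]
scene 388.0004155033545 [1.55359787 0.22066659 0.83699923]
carrier_a top [226. 196.] 0.72 [0.557 0.137 0.   ]
carrier_a top [167. 190.] 0.56 [0.582 0.361 0.   ]
box_a top [348. 144.] 0.79 [ 0.75  -0.323  0.   ]
box_a top [395. 196.] 0.78 [ 0.55  -0.489  0.   ]
box_a top [385. 226.] 0.76 [ 0.443 -0.449  0.   ]
box_a top [314. 182.] 0.73 [ 0.608 -0.192  0.   ]
box_a top [208. 230.] 0.68 [0.431 0.206 0.   ]
box_a top [346. 188.] 0.54 [ 0.585 -0.31   0.   ]
box_a top [267. 174.] 0.18 [ 0.638 -0.016  0.   ]
peel top [272. 236.] 0.97 [ 0.408 -0.033  0.   ]
peel_grip top [301. 239.] 0.61 [ 0.395 -0.142  0.   ]
plate top [325. 186.] 0.81 [ 0.592 -0.234  0.   ]
mat top [198. 195.] 0.78 [0.564 0.242 0.   ]
crate top [265. 171.] 0.96 [ 0.652 -0.01   0.   ]
crate top [197. 190.] 0.74 [0.581 0.249 0.   ]
rest top [268. 234.] 0.58 [ 0.416 -0.016  0.   ]
```

View pics/top0.png

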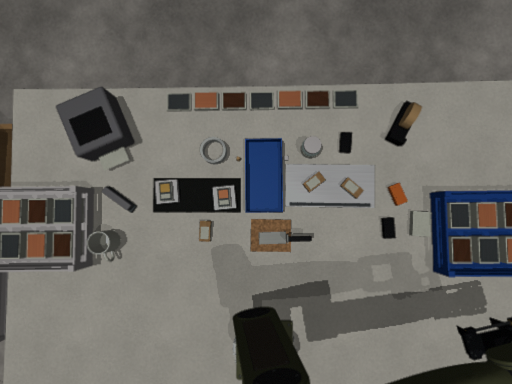

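View pics/scene0.png

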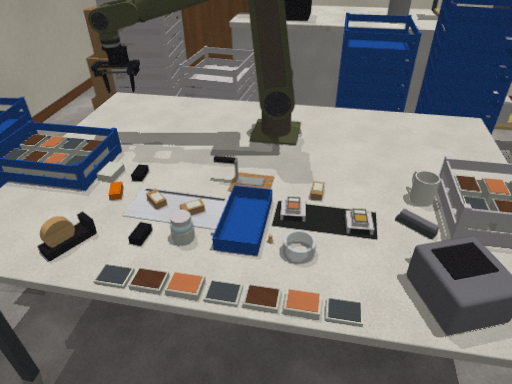

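Run:
```python
from h import *
a=cv2.imread('pics/top0.png')
cv2.imwrite('pics/crop0.png',cv2.resize(a[125:260,145:400],None,fx=3.1,fy=3.1,interpolation=cv2.INTER_CUBIC))
get_image('top')
for q,z in [('box_a',.028),('carrier_a',.03),('peel',.0),('plate',.004),('mat',.004),('crate',.05),('rest',.004),('tape',0),('jar',0),('pawn',0),('die',0),('stapler',0),('deck',0)]:
    for d in masks_of(q,'top'):
        if d['p']<.3: continue
        m=d['region'].astype(np.uint8); c=max(cv2.findContours(m,0,1)[0],key=len)
        if len(c)<4: continue
        b=cv2.boxPoints(cv2.minAreaRect(c)); w=ray('top',b,z)[:,:2]
        ctr=w.mean(0); e1=w[1]-w[0]; e2=w[2]-w[1]
        print(q,round(d['p'],2),ctr.round(3),'len',np.linalg.norm(e1).round(3),np.degrees(np.arctan2(e1[1],e1[0])).round(1),np.linalg.norm(e2).round(3),np.degrees(np.arctan2(e2[1],e2[0])).round(1))
```

```text
box_a 0.78 [ 0.749 -0.304] len 0.044 -91.0 0.078 178.7
box_a 0.78 [ 0.558 -0.488] len 0.05 -68.6 0.075 -160.3
box_a 0.77 [0.43  0.214] len 0.074 -4.8 0.043 -95.3
box_a 0.66 [ 0.581 -0.323] len 0.047 -40.5 0.079 -131.2
box_a 0.58 [ 0.605 -0.186] len 0.081 -51.9 0.046 -142.6
box_a 0.56 [ 0.436 -0.451] len 0.05 -83.3 0.076 -174.9
box_a 0.41 [ 0.451 -0.563] len 0.09 -5.6 0.073 -94.1
carrier_a 0.97 [0.577 0.352] len 0.085 -86.5 0.084 -175.8
carrier_a 0.8 [0.55  0.142] len 0.085 -81.9 0.084 -171.6
peel 0.63 [ 0.4   -0.081] len 0.193 -90.5 0.044 178.9
plate 0.56 [ 0.594 -0.247] len 0.16 -1.8 0.327 -91.8
plate 0.3 [0.551 0.541] len 0.039 -34.5 0.145 -125.2
mat 0.61 [0.563 0.249] len 0.135 -0.7 0.336 -91.8
crate 0.74 [0.395 0.574] len 0.1 -25.8 0.112 -116.8
crate 0.67 [ 0.631 -0.003] len 0.137 -89.9 0.269 -179.8
rest 0.7 [ 0.411 -0.027] len 0.145 -90.5 0.118 179.1
tape 0.75 [0.734 0.185] len 0.094 -45.2 0.106 -135.7
jar 0.74 [ 0.74 -0.18] len 0.075 -90.9 0.084 179.0
die 0.65 [ 0.584 -0.33 ] len 0.045 -45.6 0.073 -136.5
deck 0.4 [ 0.401 -0.079] len 0.19 -90.5 0.041 178.9
```

View pics/crop0.png

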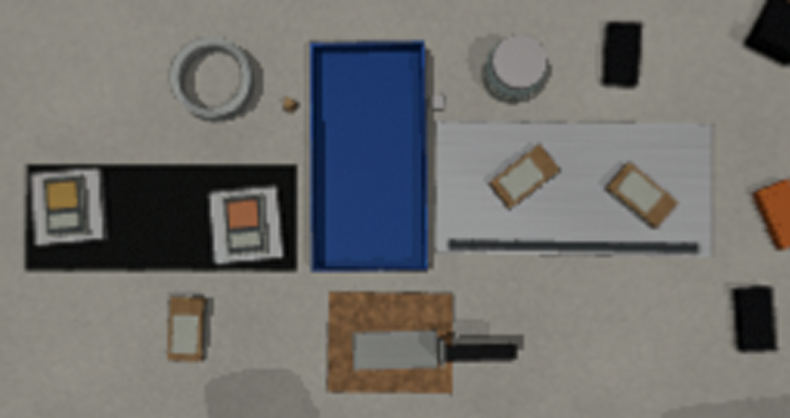

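Emit:
step_arm --series "1 0 0 -1 0.23; 1 0 0 -1 0.072; 1 1 0 -0.5 0; 1 1 -1 0 0; 1 1 -1 0 0; 1 1 -1 0 0; 1 1 -1 0 0; 1 1 -1 0 0; 1 1 -1 0 0; 1 0 0 0 0"

```text
time_s: 2.45
eef_pos: [0.4351, -0.389, 0.3149]
eef_rot: [-3.141, -0.01, -0.001]
wrist_force: [-0.3, -1.2, 0.4]
gripper_width: 1.0
grasp_force: 0.0
```

```bash
cat >> h.py <<'E'
def rects(q,n,z,pm=.4,cm=None):
    cm=cm or camera_model(n); out=[]
    for d in masks_of(q,n):
        if d['p']<pm: continue
        m=d['region'].astype(np.uint8); cs=cv2.findContours(m,0,1)[0]
        if not cs: continue
        c=max(cs,key=len)
        if len(c)<5: continue
        w=ray(n,c.reshape(-1,2),z,cm)[:,:2].astype(np.float32)*1000
        (x,y),(a,b),t=cv2.minAreaRect(w)
        if a<b: a,b,t=b,a,t+90
        print(q,round(d['p'],2),'ctr',round(x/1e3,4),round(y/1e3,4),'long %.0f short %.0f'%(a,b),'longdir %.1f'%((t+90)%180-90),np.round(d['box']))
E
python3 - <<'E'
from h import *
print(observe()['joint_positions'].round(2))
c=camera_model('wrist');print(-np.array(c['R']).T@c['t'],np.array(c['R'])[2],c['fx'])
img('wrist','w0.png')
rects('box_a','wrist',.032,.3);rects('plate','wrist',.004)
E
```

```text
[-0.82 -0.07  1.68  0.    1.53  0.74]
[ 0.51497136 -0.38863862  0.48423366] [-2.85432894e-01 -7.15724899e-04 -9.58398430e-01] 300.8331598630064
box_a 0.87 ctr 0.4365 -0.4567 long 77 short 41 longdir 1.7 [288. 132. 318. 179.]
box_a 0.77 ctr 0.5794 -0.3313 long 77 short 40 longdir 49.4 [187.  27. 246.  84.]
box_a 0.72 ctr 0.5547 -0.4918 long 74 short 45 longdir 22.9 [306.  45. 352. 107.]
box_a 0.6 ctr 0.6032 -0.1969 long 78 short 49 longdir -53.1 [ 91.   8. 152.  68.]
```

View pics/w0.png

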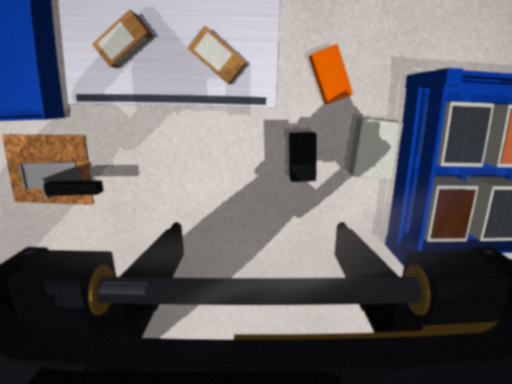

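Emit:
step_arm --series "1 0.845 -0.98 0.3 0; 1 0.845 -0.98 0.3 0; 1 0.845 -0.98 0.3 0; 1 0.845 -0.98 0.3 0; 1 0.845 -0.98 0.3 0; 1 0 0 0 -0.2055; 1 0 0 0 -0.2055; 1 0 0 0 -0.2055; 1 0 0 0 -0.2055; 1 -1 0 0 0"

```text
time_s: 3.85
eef_pos: [0.5698, -0.2208, 0.2543]
eef_rot: [-2.978, -0.999, 0.0]
wrist_force: [-0.2, -0.6, 0.3]
gripper_width: 1.001
grasp_force: 0.0
```

Run:
```python
from h import *
o=observe();print(o['eef_pos'],o['eef_rot'])
img('wrist','w1.png')
rects('box_a','wrist',.032,.3);rects('plate','wrist',.004);rects('jar','wrist',.09)
```

```text
[ 0.56984617 -0.22078128  0.25427705] [-2.97839394e+00 -9.98897432e-01  2.94386397e-04]
box_a 0.9 ctr 0.4323 -0.4541 long 76 short 53 longdir -49.9 [300. 306. 352. 334.]
box_a 0.84 ctr 0.5792 -0.3271 long 82 short 43 longdir 49.4 [303. 171. 344. 230.]
box_a 0.78 ctr 0.5709 -0.4692 long 48 short 36 longdir 34.4 [379. 246. 405. 276.]
box_a 0.7 ctr 0.6031 -0.1927 long 75 short 39 longdir -53.3 [228. 111. 285. 144.]
box_a 0.65 ctr 0.7438 -0.3084 long 81 short 47 longdir -4.2 [364.  62. 432. 126.]
plate 0.89 ctr 0.591 -0.2524 long 330 short 161 longdir 88.4 [159.  36. 406. 259.]
plate 0.46 ctr 0.3726 -0.0698 long 196 short 94 longdir 55.8 [ 50. 146. 151. 258.]
plate 0.4 ctr 0.5976 0.0067 long 240 short 168 longdir -0.3 [ 40.   0. 237. 142.]
jar 0.75 ctr 0.7222 -0.1798 long 77 short 62 longdir -11.8 [279.   0. 347.  72.]
```

View pics/w1.png

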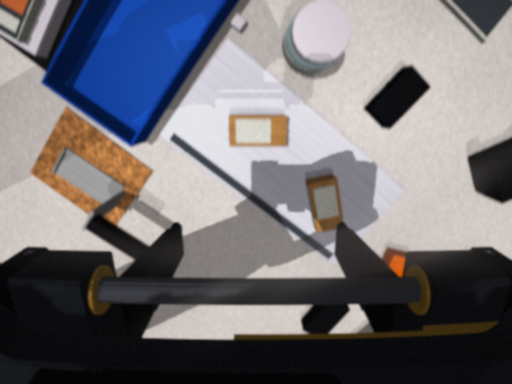

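Emit:
step_arm --series "1 0.5 -0.06 0.6 0; 1 0.585 0 0.7 0; 1 0 0 1 0; 1 0 0 1 0; 1 0 0 1 0; 1 0 0 0.8 0; 1 0 0 0.5 0; 1 0 0 0.3 0; 1 0 0 0.2 0; 1 0 0 0 0" --force 15

```text
time_s: 5.3
eef_pos: [0.6034, -0.1916, 0.0109]
eef_rot: [2.979, 0.997, 0.001]
wrist_force: [0.1, -0.5, 0.2]
gripper_width: 0.997
grasp_force: 0.0
```

Emit:
step_arm --series "0.5 0 0 0 0; 0.5 0 0 0 0; 0.5 0 0 0 0; 0.5 0 0 0 0; 0.5 0 0 0 0"

```text
time_s: 5.92
eef_pos: [0.6037, -0.1917, 0.0115]
eef_rot: [2.978, 0.997, 0.002]
wrist_force: [-1.0, -0.3, 4.7]
gripper_width: 0.789
grasp_force: 15.0
```

Emit:
step_arm --series "0.5 0 0 -0.8 0; 0.5 0 0 -1 0; 0.5 0 0 -0.9 0.206; 0.5 0 0 0 0.206; 0.5 0 0 0 0.206; 0.5 0 0 0 0.206; 0.5 0.49 -0.94 0 0; 0.5 0.49 -0.94 0 0; 0.5 0.49 -0.94 0 0; 0.5 0.49 -0.94 0 0"

```text
time_s: 7.18
eef_pos: [0.6815, -0.0398, 0.1176]
eef_rot: [-3.141, 0.002, 0.003]
wrist_force: [-0.1, -0.3, -1.0]
gripper_width: 0.789
grasp_force: 15.0
```

Emit:
step_arm --series "0.5 0.49 -0.94 0 0; 0.5 0.49 0 0 0; 0.5 0 0 0.5 0; 0.5 0 0 0 0"

```text
time_s: 7.68
eef_pos: [0.7177, -0.0038, 0.094]
eef_rot: [-3.141, 0.002, 0.012]
wrist_force: [-0.7, 0.4, -1.7]
gripper_width: 0.789
grasp_force: 15.0
```

Run:
```python
from h import *
o=observe();print(o['eef_pos'],o['eef_rot'],o['gripper_width'],o['joint_positions'].round(2))
img('wrist','w2.png');rects('crate','wrist',.05);get_image('top');rects('crate','top',.05)
rects('box_a','wrist',.09)
```

```text
[ 0.71767561 -0.00379144  0.09403355] [-3.14102467e+00  2.33201405e-03  1.22077795e-02] 0.7887744519547889 [-0.08  0.36  1.57 -0.    1.21  1.49]
crate 0.57 ctr 0.7361 -0.0053 long 137 short 76 longdir 88.8 [170. 140. 352. 338.]
crate 0.55 ctr 0.5629 -0.0624 long 127 short 14 longdir -0.8 [269. 151. 280. 212.]
box_a 0.84 ctr 0.7153 -0.004 long 89 short 57 longdir 89.9 [193. 197. 327. 278.]
box_a 0.44 ctr 0.6457 0.0583 long 24 short 10 longdir -6.3 [164. 313. 184. 338.]
```

View pics/w2.png

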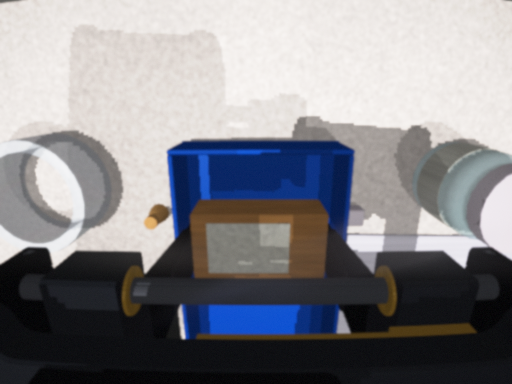

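Emit:
step_arm --series "0.5 0.25 0 0.7 0; 0.5 0 0 0.7 0; 0.5 0 0 0.4 0; 0.5 0 0 0.22 0; 0.5 0 0 0 0; 0.86 0 0 0 0; 0.86 0 0 0 0; 0.86 0 0 0 0"

```text
time_s: 8.93
eef_pos: [0.7314, -0.0036, 0.0188]
eef_rot: [3.142, -0.001, 0.002]
wrist_force: [-0.2, 0.0, -0.7]
gripper_width: 0.859
grasp_force: 0.0
```

Emit:
step_arm --series "0.86 0 0 -1 0; 0.86 0 0 -1 0; 0.86 0 0 -1 0; 1 0 0 -0.5 0"

```text
time_s: 9.43
eef_pos: [0.7322, -0.0037, 0.1616]
eef_rot: [3.141, -0.001, 0.008]
wrist_force: [-0.2, 0.3, -0.4]
gripper_width: 0.916
grasp_force: 0.0
```

Emit:
step_arm --series "1 -0.479 0.9 0 0; 1 -0.479 0.9 0 0; 1 -0.479 0.9 0 0; 1 -0.479 0.9 0 0; 1 -0.479 0.9 0 0; 1 -0.479 0.9 0 0; 1 -0.479 0.9 0 0; 1 -0.479 0.9 0 0; 1 0 0.92 0 0; 1 0 0 0 -0.2196"

```text
time_s: 10.68
eef_pos: [0.5762, -0.3305, 0.1569]
eef_rot: [-3.129, -0.271, 0.002]
wrist_force: [0.6, 0.2, -0.5]
gripper_width: 0.999
grasp_force: 0.0
```

Emit:
step_arm --series "1 0 0 0 -0.2196; 1 0 0 0 -0.2196; 1 0 0 0 -0.2196; 1 0 0 0 -0.2196; 1 0 0 0 0; 1 0 0 0 0"

```text
time_s: 11.42
eef_pos: [0.5771, -0.3281, 0.1574]
eef_rot: [-2.856, -1.308, 0.001]
wrist_force: [0.3, -0.5, 0.7]
gripper_width: 0.998
grasp_force: 0.0
```

Run:
```python
from h import *
o=observe();print(o['eef_pos'],o['eef_rot'])
get_image('wrist');rects('box_a','wrist',.032,.5);rects('plate','wrist',.004);rects('peel','wrist',0.09)
```

```text
[ 0.57708038 -0.3280896   0.15735231] [-2.85562266e+00 -1.30794475e+00  6.19335383e-04]
box_a 0.89 ctr 0.7474 -0.3081 long 80 short 41 longdir -5.5 [340.  12. 432.  92.]
box_a 0.83 ctr 0.5838 -0.3258 long 76 short 40 longdir 49.3 [240. 142. 287. 213.]
box_a 0.63 ctr 0.5366 -0.5012 long 50 short 29 longdir -41.8 [308. 259. 351. 326.]
plate 0.74 ctr 0.594 -0.251 long 330 short 162 longdir 88.5 [ 61.   0. 370. 263.]
peel 0.73 ctr 0.4725 -0.1317 long 21 short 7 longdir 37.5 [  0.  96.  10. 188.]
```

Emit:
step_arm --series "1 0.08 0.06 0.8 0; 1 0 0 1 0; 1 0 0 0.9 0; 1 0 0 0.6 0; 1 0 0 0.36 0; 1 0 0 0 0; 0.3 0 0 0 0; 0.3 0 0 0 0; 0.3 0 0 0 0; 0.3 0 0 0 0"

```text
time_s: 12.88
eef_pos: [0.5814, -0.3275, 0.0119]
eef_rot: [2.854, 1.311, 0.001]
wrist_force: [0.8, -0.1, -0.3]
gripper_width: 0.635
grasp_force: 0.0
```

Emit:
step_arm --series "0.3 0 0 0 0; 0.3 0 0 0 0; 0.3 0 0 -1 0; 0.3 0 0 -1 0; 0.3 0 0 -1 0; 0.3 0 0 0 0.2196; 0.3 0 0 0 0.2196; 0.3 0 0 0 0.2196; 0.3 0 0 0 0.2196; 0.3 0 0 0 0.2196"

```text
time_s: 14.12
eef_pos: [0.5809, -0.3272, 0.1309]
eef_rot: [-3.141, 0.01, 0.001]
wrist_force: [-0.6, -0.6, -1.2]
gripper_width: 0.418
grasp_force: 15.0
```

Emit:
step_arm --series "0.3 0.178 -0.898 0 0; 0.3 0.178 -0.898 0 0; 0.3 0.178 -0.898 0 0; 0.3 0.178 -0.898 0 0; 0.3 0.178 -0.898 0 0; 0.3 0.178 -0.898 0 0; 0.3 0.178 -0.898 0 0; 0.3 0.178 -0.898 0 0; 0.3 0.178 -0.898 0 0; 0.3 0 0 0 0"

```text
time_s: 15.38
eef_pos: [0.6455, -0.0019, 0.1311]
eef_rot: [-3.141, -0.004, 0.001]
wrist_force: [-0.3, -0.1, -0.3]
gripper_width: 0.423
grasp_force: 15.0
```

Emit:
step_arm --series "0.3 0 0 0 0; 0.3 0 0 0.8 0; 0.3 0 0 0.8 0; 0.3 0 0 0.7 0; 0.3 0 0 0.4 0; 0.3 0 0 0.2 0; 0.3 0 0 0 0; 0.6 0 0 0 0; 0.6 0 0 0 0; 0.6 0 0 -0.6 0"

```text
time_s: 16.62
eef_pos: [0.6441, -0.0039, 0.0382]
eef_rot: [-3.141, 0.001, 0.005]
wrist_force: [-0.3, 0.4, 0.3]
gripper_width: 0.59
grasp_force: 0.0
```

Emit:
step_arm --series "0.6 0 0 -1 0; 0.6 0 0 -1 0; 1 -0.5 -0.5 -1 0; 1 -0.8 -0.8 0 0; 1 -0.8 -0.8 0 0; 1 -0.8 -0.8 0 0; 1 -0.8 -0.8 0 0; 1 -0.8 -0.8 0 0; 1 -0.85 -0.85 0 0; 1 0 0 0 0"

```text
time_s: 17.88
eef_pos: [0.4304, 0.2117, 0.1602]
eef_rot: [-3.141, -0.005, -0.002]
wrist_force: [0.6, -0.2, 0.3]
gripper_width: 1.001
grasp_force: 0.0
```

Emit:
step_arm --series "1 -0.2 0 0 0; 1 0 0 0 0"

```text
time_s: 18.12
eef_pos: [0.4241, 0.2095, 0.1597]
eef_rot: [-3.142, 0.003, -0.001]
wrist_force: [0.2, -0.9, 0.3]
gripper_width: 1.002
grasp_force: 0.0
```

Run:
```python
from h import *
o=observe();print(o['eef_pos'],o['eef_rot'])
img('wrist','w3.png');rects('box_a','wrist',.028,.4);rects('carrier_a','wrist',.024,.4);rects('mat','wrist',0.004)
get_image('top');rects('box_a','top',.028,.4);rects('carrier_a','top',.024);
```

```text
[0.42408901 0.20945558 0.15969846] [-3.14159089e+00  3.11045986e-03 -8.09539293e-04]
box_a 0.59 ctr 0.6021 0.0071 long 42 short 3 longdir -85.3 [451.   2. 496.   2.]
box_a 0.55 ctr 0.4322 0.214 long 77 short 41 longdir -2.9 [234. 139. 273. 211.]
carrier_a 0.95 ctr 0.5529 0.1429 long 85 short 83 longdir 4.6 [285.   4. 371. 101.]
carrier_a 0.74 ctr 0.5705 0.3522 long 89 short 76 longdir -85.2 [ 61.   0. 160.  80.]
mat 0.7 ctr 0.5513 0.2483 long 331 short 108 longdir -90.0 [ 58.   0. 390. 114.]
box_a 0.85 ctr 0.5569 -0.4875 long 74 short 46 longdir 21.8 [387. 184. 407. 206.]
box_a 0.81 ctr 0.4352 -0.4537 long 72 short 44 longdir 2.2 [382. 219. 397. 238.]
box_a 0.73 ctr 0.7316 -0.0008 long 70 short 41 longdir 89.2 [256. 143. 274. 155.]
box_a 0.66 ctr 0.6461 0.0001 long 78 short 41 longdir -0.6 [255. 160. 269. 184.]
box_a 0.61 ctr 0.7494 -0.3044 long 78 short 44 longdir -1.2 [340. 136. 352. 156.]
carrier_a 0.91 ctr 0.5531 0.1432 long 84 short 82 longdir 5.1 [214. 186. 236. 210.]
carrier_a 0.79 ctr 0.5773 0.3545 long 85 short 84 longdir -85.4 [153. 179. 182. 199.]
```

View pics/w3.png

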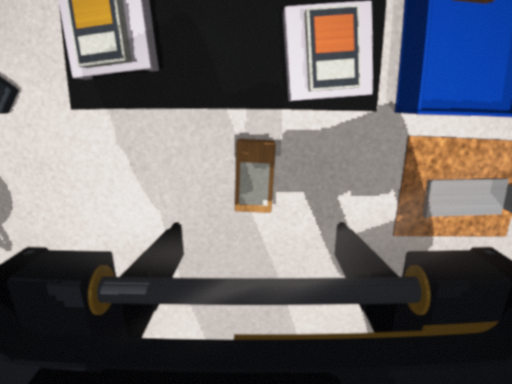

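Emit:
step_arm --series "1 0.2 -0.11 0.8 0.067; 1 0 0 1 0; 1 0 0 0.9 0; 1 0 0 0.6 0; 1 0 0 0.3 0; 1 0 0 0.2 0; 1 0 0 0 0; 0.3 0 0 0 0; 0.3 0 0 0 0; 0.3 0 0 0 0"

```text
time_s: 19.73
eef_pos: [0.4321, 0.2146, 0.008]
eef_rot: [-3.14, 0.084, -0.001]
wrist_force: [0.2, -0.5, -0.2]
gripper_width: 0.74
grasp_force: 0.0
```

Emit:
step_arm --series "0.3 0 0 0 0; 0.3 0 0 0 0; 0.3 0 0 0 0; 0.3 0 0 -1 0; 0.3 0 0 -1 0; 0.3 0 0 -1 -0.067; 0.3 0 0 0 0"

```text
time_s: 20.6
eef_pos: [0.4343, 0.2154, 0.1314]
eef_rot: [-3.139, 0.002, -0.011]
wrist_force: [0.2, 0.4, -0.6]
gripper_width: 0.423
grasp_force: 15.0
```

Emit:
step_arm --series "0.3 0.508 0.914 0 0; 0.3 0.508 0.914 0 0; 0.3 0.508 0.914 0 0; 0.3 0.508 0.914 0 0; 0.3 0.508 0.914 0 0; 0.3 0.508 0.914 0 0; 0.3 0 0 0 0; 0.3 0 0 0.8 0; 0.3 0 0 0.8 0; 0.3 0 0 0.6 0"

```text
time_s: 21.85
eef_pos: [0.5511, -0.0039, 0.0364]
eef_rot: [-3.141, 0.001, 0.007]
wrist_force: [0.2, -0.4, -1.0]
gripper_width: 0.422
grasp_force: 15.0
```

Emit:
step_arm --series "0.3 0 0 0.4 0; 0.3 0 0 0.3 0; 0.3 0 0 0 0; 0.3 0 0 0 0; 0.6 0 0 0 0; 0.6 0 0 0 0; 0.6 0 0 -0.8 0; 0.6 0 0 -1 0; 0.6 0 0 -1 0; 1 0 0 -1 0"

```text
time_s: 23.1
eef_pos: [0.5534, -0.0051, 0.1651]
eef_rot: [3.141, -0.002, 0.001]
wrist_force: [-0.2, 0.2, 0.6]
gripper_width: 0.658
grasp_force: 0.0
```

Emit:
step_arm --series "1 -0.95 0.7 -0.3 0; 1 -0.95 0.7 -0.3 0; 1 -0.95 0.7 -0.3 0; 1 -0.95 0.7 -0.3 0; 1 0 0 0 -0.222; 1 0 0 0 -0.222; 1 0 0 0 -0.222; 1 0 0 0 -0.222; 1 0 0 0 -0.222; 1 0 0 0 -0.222"

```text
time_s: 24.35
eef_pos: [0.4014, -0.1169, 0.2117]
eef_rot: [2.717, 1.575, 0.001]
wrist_force: [0.6, 0.1, -0.2]
gripper_width: 1.001
grasp_force: 0.0
```

Emit:
step_arm --series "1 0 0 0 -0.222; 1 0 0 0 -0.222; 1 0 0 0 -0.224; 1 0 0 0 0; 1 0 0 0 0"

```text
time_s: 24.98
eef_pos: [0.4014, -0.1169, 0.2116]
eef_rot: [2.225, 2.217, 0.0]
wrist_force: [1.0, 0.5, -0.8]
gripper_width: 1.002
grasp_force: 0.0
```

Run:
```python
from h import *
o=observe();print(o['eef_pos'],o['eef_rot'])
img('wrist','w4.png');rects('peel','wrist',.004,.4);rects('rest','wrist',.004,.4);
for q,z in(('peel_grip',.089),('peel',.004),('rest',0.)): print(q,[(round(d['p'],2),np.round(d['centre']),ray('wrist',d['centre'],z)[0].round(4)) for d in landmark_of(q,'wrist')])
get_image('top');rects('peel','top',.004);rects('rest','top',.004)
for q,z in(('peel_grip',.089),('peel',.004)): print(q,[(round(d['p'],2),ray('top',d['centre'],z)[0].round(4)) for d in landmark_of(q,'top')])
```

```text
[ 0.40140047 -0.11688486  0.21159228] [2.22509272e+00 2.21735675e+00 3.04951334e-04]
peel 0.77 ctr 0.4028 -0.0954 long 229 short 45 longdir -88.7 [240.  54. 281. 236.]
rest 0.74 ctr 0.4101 -0.0277 long 149 short 120 longdir 88.8 [221.  29. 320. 160.]
rest 0.69 ctr 0.7315 -0.1944 long 103 short 61 longdir -75.1 [469. 189. 511. 251.]
peel_grip [(0.82, array([262., 200.]), array([ 0.4042, -0.1309,  0.089 ])), (0.66, array([270.,  94.]), array([ 0.4112, -0.0272,  0.089 ]))]
peel [(0.69, array([256.,  99.]), array([ 0.3979, -0.0299,  0.004 ]))]
rest [(0.58, array([269.,  97.]), array([ 0.4134, -0.0281,  0.    ]))]
peel 0.9 ctr 0.4038 -0.0399 long 111 short 44 longdir 89.6 [257. 230. 292. 245.]
rest 0.81 ctr 0.4114 -0.0271 long 145 short 118 longdir 89.5 [250. 217. 294. 248.]
peel_grip [(0.57, array([ 0.4163, -0.1287,  0.089 ]))]
peel [(0.8, array([ 0.3983, -0.0336,  0.004 ])), (0.25, array([ 0.5927, -0.2395,  0.004 ]))]
```

View pics/w4.png

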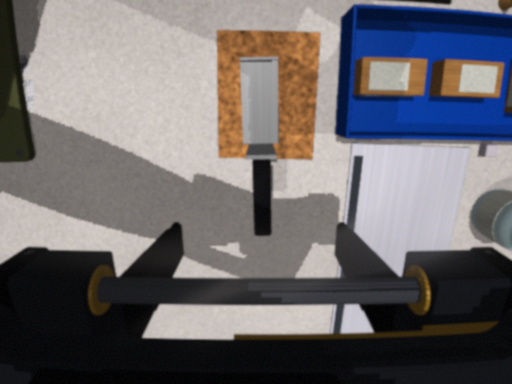

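Run:
```python
from h import *
cm=camera_model('wrist')
for d in masks_of('peel','wrist')[:1]:
    m=d['region']
    for r in (58,65,80,100,120,140,165,180,200,220,232):
        c=np.where(m[r])[0]
        if len(c):
            z=.007 if r<145 else .099
            w=ray('wrist',[[c[0]-.5,r],[c[-1]+.5,r]],z,cm)
            print(r,c[0],c[-1],w[:,:2].round(4).tolist(),'mid',w.mean(0)[:2].round(4))
    c=np.where(m.any(1))[0];print(c[0],c[-1],ray('wrist',[[260,c[0]-.5]],.012,cm),ray('wrist',[[262,c[-1]+.5]],.099,cm))
```

```text
58 241 277 [[0.3794, 0.0159], [0.4223, 0.0158]] mid [0.4009 0.0158]
65 241 277 [[0.3793, 0.0081], [0.4224, 0.0081]] mid [0.4009 0.0081]
80 240 277 [[0.3779, -0.0087], [0.4227, -0.0087]] mid [ 0.4003 -0.0087]
100 241 278 [[0.3787, -0.0315], [0.4241, -0.0316]] mid [ 0.4014 -0.0316]
120 242 277 [[0.3795, -0.0551], [0.4233, -0.0551]] mid [ 0.4014 -0.0551]
140 243 276 [[0.3804, -0.0793], [0.4224, -0.0793]] mid [ 0.4014 -0.0793]
165 252 270 [[0.3936, -0.0923], [0.4116, -0.0924]] mid [ 0.4026 -0.0923]
180 252 270 [[0.3934, -0.107], [0.4118, -0.1071]] mid [ 0.4026 -0.1071]
200 253 269 [[0.3943, -0.1273], [0.411, -0.1274]] mid [ 0.4026 -0.1273]
220 254 270 [[0.3951, -0.1485], [0.4122, -0.1485]] mid [ 0.4036 -0.1485]
232 254 270 [[0.395, -0.1616], [0.4123, -0.1616]] mid [ 0.4037 -0.1616]
55 236 [[0.40202847 0.01888151 0.012     ]] [[ 0.40368121 -0.16660305  0.099     ]]
```

Emit:
step_arm --series "1 -0.3 0.03 0.6 -0.022; 1 0 0 0.9 0; 1 0 0 0.9 0; 1 0 0 0.6 0; 1 0 0 0.34 0; 1 0 0 0.2 0; 1 0 0 0 0; 0.1 0 0 0 0; 0.1 0 0 0 0; 0.1 0 0 0 0" --force 60

```text
time_s: 26.82
eef_pos: [0.4029, -0.129, 0.0704]
eef_rot: [2.203, 2.239, 0.001]
wrist_force: [-0.1, -0.2, 0.2]
gripper_width: 0.744
grasp_force: 0.0
```

Emit:
step_arm --series "0.1 0 0 0 0; 0.1 0 0 0 0; 0.1 0 0 0 0; 0.1 0 0 0 0; 0.1 0 0 0 0"

```text
time_s: 27.45
eef_pos: [0.4026, -0.1289, 0.0698]
eef_rot: [2.203, 2.239, 0.0]
wrist_force: [-0.6, 0.0, -0.0]
gripper_width: 0.216
grasp_force: 0.2
```

Emit:
step_arm --series "0.1 0 0 0 0; 0.1 0 0 0 0; 0.1 0 0 0 0; 0.1 0 0 -0.2 0; 0.1 0 0 -0.5 0; 0.1 0 0 -0.8 0; 0.1 0 0 -0.8 0; 0.1 0 0 -0.5 0; 0.1 0 0 -0.2 0; 0.1 0 0 0 0"

```text
time_s: 28.7
eef_pos: [0.4026, -0.1289, 0.19]
eef_rot: [2.203, 2.239, 0.0]
wrist_force: [-0.1, 0.1, -3.1]
gripper_width: 0.185
grasp_force: 59.9
```

Emit:
step_arm --series "0.1 -0.2 0 0 0.1; 0.1 -0.2 0 0 0.22; 0.1 0 0 0 0.22; 0.1 0 0 0 0.22; 0.1 0 0 0 0.22; 0.1 0 0 0 0.22; 0.1 0 0 0 0.22; 0.1 0 0 0 0.22; 0.1 0 0 0 0.22; 0.1 0 0 0 0.12"

```text
time_s: 29.95
eef_pos: [0.4012, -0.1444, 0.188]
eef_rot: [-3.139, -0.045, 0.005]
wrist_force: [-0.8, -0.4, -2.5]
gripper_width: 0.186
grasp_force: 59.9
```

Run:
```python
from h import *
o=observe();print(o['eef_pos'],o['eef_rot'],o['gripper_width'],o['grasp_force'],o['wrist_force'],o['wrist_torque'])
img('wrist','w5.png')
d=masks_of('peel','wrist');print([(x['p'],x['box']) for x in d]); np.save('pm.npy',d[0]['region'])
```

```text
[ 0.40119765 -0.14435921  0.1879675 ] [-3.13948887 -0.04461782  0.00515403] 0.1858728345461071 59.9392569065094 [-0.83258933 -0.37657458 -2.4935905 ] [-0.01968992  0.16987584  0.01074074]
[(0.84, [227.6, 8.6, 295.1, 322.0])]
```

View pics/w5.png

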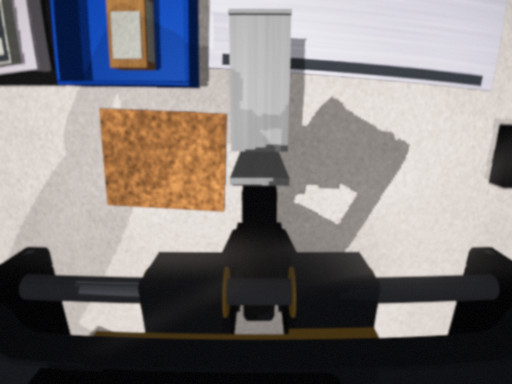

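```bash
cat >> h.py <<'E'
def T(o=None):
    o=o or observe(); return cv2.Rodrigues(np.array(o['eef_rot'],float))[0],np.array(o['eef_pos'])
# peel frame in tool: x same, y flipped, z flipped
def peelpts(P,dx=.097,dz=.0658,pitch=0,yaw=0,dy=0):
    P=np.array(P,float)-[-.097,0,.085]
    c,s=np.cos(pitch),np.sin(pitch); P=P@np.array([[c,0,s],[0,1,0],[-s,0,c]])   # pitch>0: tip up
    c,s=np.cos(yaw),np.sin(yaw); P=P@np.array([[c,s,0],[-s,c,0],[0,0,1]])
    P=P+[-.097+dx,dy,.085-dz]
    return P*[1,-1,-1]
E
python3 - <<'E'
from h import *
R,t=T(); cm=camera_model('wrist')
P=[[.05,.022,.008],[.05,-.022,.008],[-.05,.022,.003],[-.05,-.022,.003],[-.054,.015,.09],[-.054,-.015,.09]]
for pi in (-.03,0,.03): print(pi,proj('wrist',peelpts(P,pitch=pi)@R.T+t,cm).round(1).tolist())
m=np.load('pm.npy')
for r in (12,40,80,120,145,160,180,200):
    c=np.where(m[r])[0];print(r,c[0],c[-1])
E
```

```text
-0.03 [[227.3, 9.0], [290.4, 9.0], [230.7, 150.7], [287.1, 150.7], [229.0, 179.7], [288.7, 179.7]]
0 [[226.6, 3.4], [291.1, 3.4], [230.4, 147.7], [287.4, 147.7], [228.7, 180.6], [289.0, 180.6]]
0.03 [[225.9, -2.3], [291.9, -2.3], [230.2, 144.8], [287.6, 144.8], [228.5, 181.6], [289.2, 181.6]]
12 228 292
40 229 290
80 230 289
120 230 288
145 231 287
160 236 281
180 229 287
200 241 276
```

Emit:
step_arm --series "0.1 -0.15 -0.5 0 0; 0.1 -0.15 -0.9 0 0; 0.1 -0.15 -0.9 0 0; 0.1 -0.15 -0.9 0 0; 0.1 -0.15 -0.9 0 0; 0.1 -0.15 -0.9 0 0; 0.1 -0.15 -0.9 0 0; 0.1 -0.15 -0.6 0 0; 0.1 0 -0.3 0 -0.071; 0.1 0 0 0 0"

```text
time_s: 31.3
eef_pos: [0.3451, 0.1259, 0.1896]
eef_rot: [3.138, 0.142, -0.001]
wrist_force: [0.1, 0.3, -2.4]
gripper_width: 0.182
grasp_force: 59.9
```

Run:
```python
from h import *
o=observe();print(o['eef_pos'],o['eef_rot'],o['gripper_width'])
img('wrist','w6.png');rects('carrier_a','wrist',.028,.4)
get_image('top');rects('carrier_a','top',.028);
```

```text
[0.34509898 0.12590119 0.18958263] [ 3.13810110e+00  1.42437326e-01 -8.30316289e-04] 0.1820210888744937
carrier_a 0.95 ctr 0.5153 0.1385 long 80 short 21 longdir -84.9 [220.   3. 299.  22.]
carrier_a 0.96 ctr 0.5773 0.353 long 85 short 83 longdir -85.4 [155. 179. 182. 199.]
carrier_a 0.91 ctr 0.5522 0.1444 long 87 short 85 longdir 5.4 [215. 186. 238. 212.]
```

View pics/w6.png

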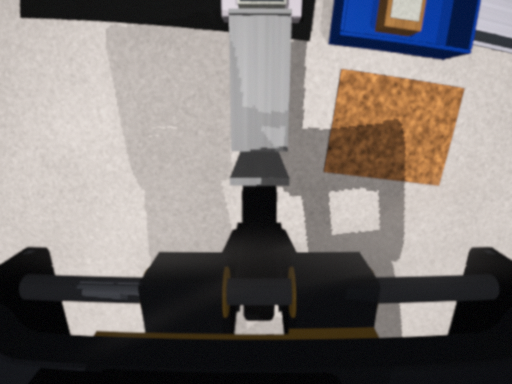

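Emit:
step_arm --series "0.1 0 0.05 0.6 0; 0.1 0 0 0.8 0; 0.1 0 0 0.8 0; 0.1 0 0 0.4 0; 0.1 0 0 0.17 0; 0.1 0 0 0 0; 0.1 0 0 0 0"

```text
time_s: 32.38
eef_pos: [0.3467, 0.1236, 0.0804]
eef_rot: [-3.138, -0.138, -0.004]
wrist_force: [0.2, -0.4, -1.4]
gripper_width: 0.187
grasp_force: 59.9
```

Run:
```python
from h import *
o=observe();print(o['eef_pos'],o['eef_rot'],o['wrist_force'])
a=img('wrist','x.png')
s=img('scene','s1.png')
R,t=T(o);uv=proj('scene',(R@np.array([.145,0,.06])+t)[None])[0];print(uv)
u,v=uv.astype(int)
A=cv2.resize(a[0:220,130:400],None,fx=1.5,fy=1.5);B=cv2.resize(s[v-35:v+35,u-55:u+55],None,fx=5,fy=5,interpolation=cv2.INTER_CUBIC)
H=max(A.shape[0],B.shape[0]);c=np.zeros((H,A.shape[1]+B.shape[1],3),np.uint8);c[:A.shape[0],:A.shape[1]]=A;c[:B.shape[0],A.shape[1]:]=B
print(c.shape);cv2.imwrite('pics/c1.png',c[:,:800,::-1])
```

```text
[0.34673431 0.12363185 0.08036319] [-3.13822597 -0.13781031 -0.00371694] [ 0.16550346 -0.38485071 -1.44639983]
[293.16217633 197.01281333]
(350, 955, 3)
```

View pics/c1.png

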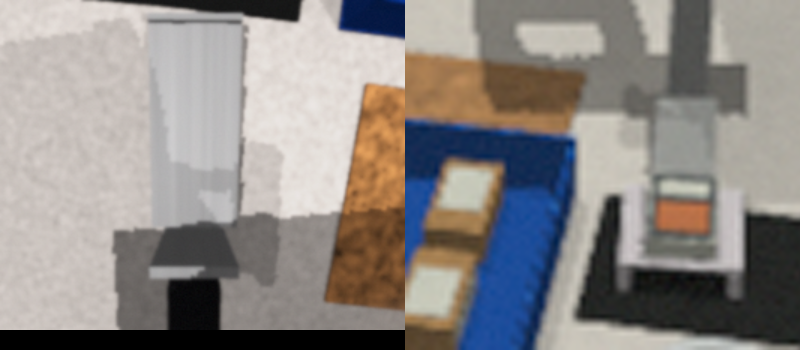

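Emit:
step_arm --series "0.1 0.2 0 0.03 0; 0.1 0.3 0 0 0; 0.1 0.4 0 0 0; 0.1 0.4 0 0 0; 0.1 0.2 0 0 0; 0.1 0 0 0 0"

```text
time_s: 33.22
eef_pos: [0.4059, 0.1287, 0.0778]
eef_rot: [3.138, 0.138, -0.001]
wrist_force: [-1.1, 0.7, -2.5]
gripper_width: 0.187
grasp_force: 59.9
```

Emit:
step_arm --series "0.1 0.3 0 0 0; 0.1 0.4 0 0 0; 0.1 0.4 0 0 0; 0.1 0.2 0 0 0; 0.1 0 0 0 0; 0.1 0 0 0 0"

```text
time_s: 33.98
eef_pos: [0.4567, 0.1332, 0.0776]
eef_rot: [3.138, 0.138, -0.001]
wrist_force: [-0.3, -0.5, -2.1]
gripper_width: 0.187
grasp_force: 59.9
```

Run:
```python
from h import *
o=observe();print(o['eef_pos'],o['eef_rot'],o['wrist_force'])
get_image('top');rects('carrier_a','top',.028)
a=img('wrist','w7.png');rects('carrier_a','wrist',.028,.4)
cv2.imwrite('pics/c2.png',cv2.resize(a[0:230,150:380],None,fx=2.5,fy=2.5)[:,:,::-1])
```

```text
[0.45674607 0.13323747 0.07762593] [ 3.13849387e+00  1.37964041e-01 -1.04496694e-03] [-0.30575494 -0.51111824 -2.07341604]
carrier_a 0.82 ctr 0.5766 0.3551 long 85 short 85 longdir 0.4 [154. 179. 180. 200.]
carrier_a 0.61 ctr 0.5535 0.1444 long 84 short 83 longdir 7.5 [213. 187. 236. 208.]
carrier_a 0.92 ctr 0.5533 0.1425 long 83 short 80 longdir 4.9 [201.  14. 315. 137.]
carrier_a 0.7 ctr 0.5666 0.3137 long 59 short 36 longdir -0.8 [ 2.  0. 46. 90.]
```

View pics/c2.png

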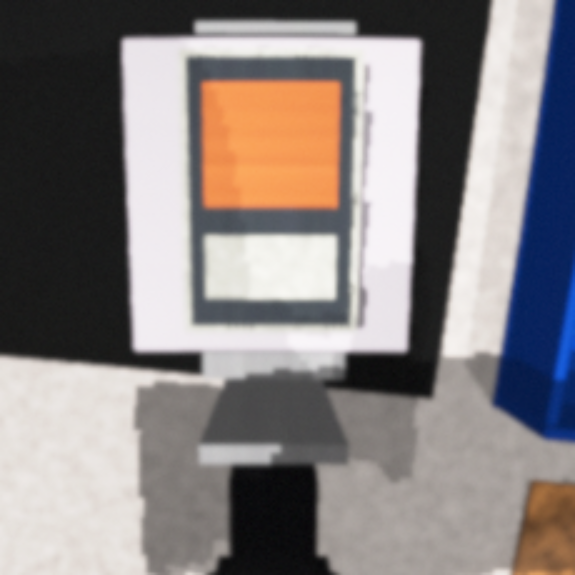

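Emit:
step_arm --series "0.1 0 0 -0.1 0; 0.1 0 0 -0.1 0; 0.1 0 0 -0.1 0; 0.1 0 0 -0.1 0; 0.1 0 0 -0.15 0; 0.1 0 0 -0.2 0; 0.1 0 0 -0.15 0; 0.1 0 0 -0.1 0; 0.1 0 0 0 0; 0.1 0 0 0 0"

```text
time_s: 35.42
eef_pos: [0.457, 0.1332, 0.1176]
eef_rot: [3.139, 0.138, -0.001]
wrist_force: [-0.1, -0.4, -3.3]
gripper_width: 0.183
grasp_force: 59.9
```

Run:
```python
from h import *
o=observe();print(o['eef_pos'],o['eef_rot'],o['wrist_force'],o['wrist_torque'])
a=get_image('wrist');s=get_image('scene')
u,v=proj('scene',(o['eef_pos']+[.1,.01,-.03])[None])[0].astype(int)
A=cv2.resize(a[0:220,150:380],None,fx=1.5,fy=1.5);B=cv2.resize(s[v-35:v+35,u-45:u+45],None,fx=5,fy=5,interpolation=cv2.INTER_CUBIC)
c=np.zeros((350,795,3),np.uint8);c[:330,:345]=A;c[:,345:]=B
cv2.imwrite('pics/c3.png',c[:,:,::-1])
```

```text
[0.45703657 0.13324476 0.11759287] [ 3.13850567e+00  1.37848045e-01 -8.63634936e-04] [-0.05550115 -0.44827575 -3.27819585] [0.00061222 0.32847922 0.04062239]
```

View pics/c3.png

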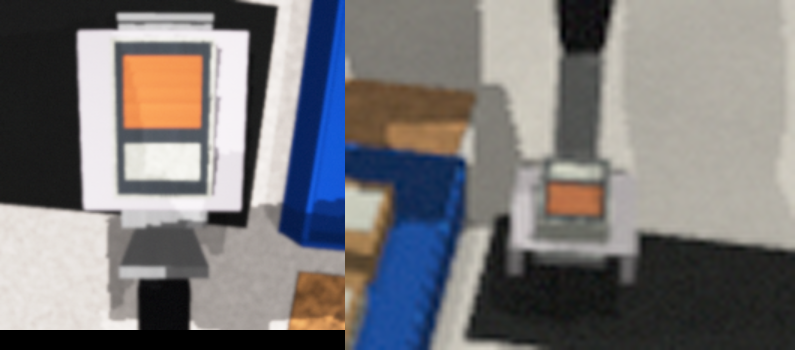

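Emit:
step_arm --series "0.1 0 0 -0.1 0; 0.1 0 0 -0.3 0; 0.1 0 0 -0.4 0; 0.1 0 0 -0.4 0; 0.1 0 0 -0.2 0; 0.1 0 0 -0.1 0; 0.1 0 0 0 0.04; 0.1 0 0 0 0.067; 0.1 0 0 0 0.04; 0.1 0 0 0 0"

```text
time_s: 36.78
eef_pos: [0.457, 0.1332, 0.1773]
eef_rot: [3.141, -0.044, -0.001]
wrist_force: [-0.3, 0.8, -4.2]
gripper_width: 0.187
grasp_force: 59.9
```

Emit:
step_arm --series "0.1 0.02 0.1 0 0; 0.1 0.03 0.25 0 0; 0.1 0.04 0.4 0 0; 0.1 0.06 0.55 0 0; 0.1 0.07 0.65 0 0; 0.1 0.07 0.65 0 0; 0.1 0.07 0.65 0 0; 0.1 0.07 0.65 0 0; 0.1 0.07 0.65 0 0; 0.1 0.07 0.65 0 0"

```text
time_s: 38.02
eef_pos: [0.474, -0.0773, 0.178]
eef_rot: [3.141, -0.045, 0.0]
wrist_force: [-0.8, 0.4, -3.6]
gripper_width: 0.185
grasp_force: 59.9
```

Emit:
step_arm --series "0.1 0.07 0.65 0 0; 0.1 0.07 0.65 0 0; 0.1 0.07 0.65 0 0; 0.1 0.07 0.65 0 0; 0.1 0.07 0.65 0 0; 0.1 0.07 0.65 0 0; 0.1 0.07 0.65 0 0; 0.1 0.07 0.65 0 0; 0.1 0.07 0.6 0 0; 0.1 0.07 0.5 0 0"

```text
time_s: 39.28
eef_pos: [0.4953, -0.3296, 0.1778]
eef_rot: [3.141, -0.044, -0.0]
wrist_force: [-0.2, 0.1, -2.8]
gripper_width: 0.182
grasp_force: 59.9
```

Emit:
step_arm --series "0.1 0.03 0.35 0 0; 0.1 0 0.2 0 0; 0.1 0 0.1 0 0; 0.1 0 0 0 0; 0.1 0 0 0 0"

```text
time_s: 39.9
eef_pos: [0.4959, -0.3535, 0.1779]
eef_rot: [-3.141, 0.042, 0.0]
wrist_force: [1.4, 0.2, -3.8]
gripper_width: 0.186
grasp_force: 59.9
```

Run:
```python
from h import *
o=observe();print(o['eef_pos'],o['eef_rot'],o['wrist_force'],o['wrist_torque'])
a=img('wrist','w8.png');rects('carrier_a','wrist',o['eef_pos'][2]-.038,.4);rects('plate','wrist',.004)
```

```text
[ 0.49585261 -0.35345827  0.1778793 ] [-3.14111401e+00  4.24797624e-02  6.91723654e-05] [ 1.4010507   0.22997042 -3.7787936 ] [-0.00848375  0.32379199  0.02617394]
carrier_a 0.92 ctr 0.5899 -0.3555 long 75 short 72 longdir -1.6 [203.  21. 316. 138.]
carrier_a 0.64 ctr 0.6485 -0.193 long 16 short 6 longdir 82.3 [ 0.  0. 22. 12.]
plate 0.77 ctr 0.5948 -0.2083 long 245 short 160 longdir 88.8 [ 15.   9. 314. 159.]
```

View pics/w8.png

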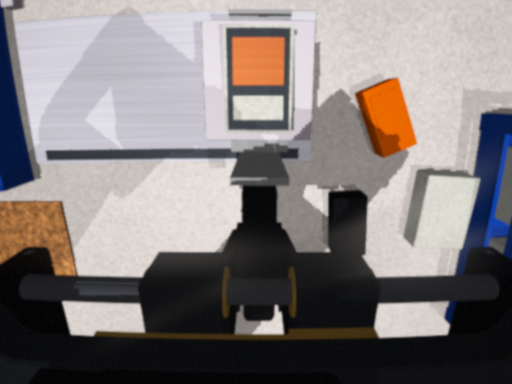

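Emit:
step_arm --series "0.1 0 -0.15 0 0; 0.1 0 -0.3 0 0; 0.1 0 -0.17 0 0; 0.1 0 0 0.1 0; 0.1 0 0 0.4 0; 0.1 0 0 0.5 0; 0.1 0 0 0.5 0; 0.1 0 0 0.3 0; 0.1 0 0 0.1 0; 0.1 0 0 0 0"

```text
time_s: 41.3
eef_pos: [0.4966, -0.3293, 0.1019]
eef_rot: [3.141, -0.044, 0.0]
wrist_force: [0.2, -0.1, -3.0]
gripper_width: 0.186
grasp_force: 59.9
```

Run:
```python
from h import *
o=observe();print(o['eef_pos'],o['eef_rot'],o['wrist_force'],o['wrist_torque'])
a=get_image('wrist');rects('carrier_a','wrist',o['eef_pos'][2]-.061,.4);rects('plate','wrist',.004)
get_image('top');rects('plate','top',.004);rects('carrier_a','top',.033)
```

```text
[ 0.49661275 -0.32933087  0.10186354] [ 3.14125579e+00 -4.35922138e-02  1.54431033e-04] [ 0.17743401 -0.13402061 -2.99809657] [0.06440203 0.34132462 0.03988635]
carrier_a 0.71 ctr 0.5924 -0.3315 long 85 short 81 longdir -1.1 [202.  19. 316. 140.]
plate 0.94 ctr 0.5919 -0.2515 long 331 short 159 longdir 88.0 [  0.   0. 360. 178.]
plate 0.95 ctr 0.5952 -0.2469 long 327 short 158 longdir 89.2 [286. 163. 375. 206.]
carrier_a 0.94 ctr 0.5935 -0.3287 long 84 short 79 longdir -1.3 [341. 173. 365. 198.]
carrier_a 0.72 ctr 0.5741 0.3537 long 88 short 85 longdir 0.4 [153. 178. 180. 201.]
```

Emit:
step_arm --series "0.1 0 0 0.1 0; 0.1 0 0 0.1 0; 0.1 0 0 0.08 0; 0.1 0 0 0.08 0; 0.1 0 0 0.08 0; 0.1 0 0 0.08 0; 0.1 0 0 0.08 0; 0.1 0 0 0 0; 0.1 0 0 0 0"

```text
time_s: 42.72
eef_pos: [0.4966, -0.3293, 0.078]
eef_rot: [3.141, -0.043, 0.0]
wrist_force: [-0.5, 0.1, -1.4]
gripper_width: 0.187
grasp_force: 59.9
```

Run:
```python
from h import *
o=observe();print(o['eef_pos'],o['wrist_force'],o['wrist_torque'])
a=get_image('wrist');rects('carrier_a','wrist',.028,.4)
```

```text
[ 0.49656688 -0.32926026  0.07796957] [-0.54761065  0.0808752  -1.43388989] [0.01896872 0.12017847 0.01720488]
carrier_a 0.72 ctr 0.5914 -0.3307 long 84 short 81 longdir -2.2 [198.  18. 317. 141.]
```

Emit:
step_arm --series "0.1 -0.2 0 0 0; 0.1 -0.35 0 0 0; 0.1 -0.4 0 0 0; 0.1 -0.4 0 0 0; 0.1 -0.4 0 0 0; 0.1 -0.4 0 0 0; 0.1 -0.4 0 0 0; 0.1 -0.4 0 0 0; 0.1 -0.3 0 0 0; 0.1 0 0 0 0"

```text
time_s: 44.08
eef_pos: [0.3658, -0.3256, 0.0778]
eef_rot: [3.141, -0.045, 0.0]
wrist_force: [0.1, -0.9, -2.5]
gripper_width: 0.184
grasp_force: 59.9
```

Run:
```python
from h import *
o=observe();print(o['eef_pos'],o['wrist_force'],o['wrist_torque'])
get_image('top');rects('carrier_a','top',.028);rects('box_a','top',.028)
```

```text
[ 0.36582385 -0.32558667  0.07783002] [ 0.10148427 -0.85925352 -2.47686495] [-0.00323672  0.12897293  0.07099106]
carrier_a 0.77 ctr 0.5772 0.353 long 84 short 83 longdir -85.4 [154. 179. 182. 202.]
carrier_a 0.66 ctr 0.5908 -0.3263 long 84 short 80 longdir -1.3 [339. 175. 364. 199.]
box_a 0.81 ctr 0.4386 -0.4527 long 72 short 46 longdir -0.3 [381. 217. 397. 237.]
box_a 0.71 ctr 0.7335 -0.0008 long 70 short 45 longdir 89.2 [256. 143. 272. 155.]
box_a 0.67 ctr 0.7494 -0.3044 long 78 short 44 longdir -1.3 [338. 135. 348. 156.]
box_a 0.65 ctr 0.6442 -0.0018 long 74 short 37 longdir -0.6 [256. 164. 266. 181.]
box_a 0.63 ctr 0.5507 0.5309 long 141 short 38 longdir 55.4 [103. 186. 137. 213.]
box_a 0.58 ctr 0.5566 -0.4882 long 83 short 53 longdir 24.6 [390. 184. 407. 205.]
box_a 0.55 ctr 0.5388 -0.0209 long 77 short 40 longdir -0.6 [263. 190. 275. 209.]
```

Emit:
step_arm --series "0.1 0 0 -0.6 0; 0.1 0 0 -0.9 0; 0.1 0 0 -0.9 0; 0.1 0 -0.4 -0.4 0; 0.1 -0.03 -0.9 0 0; 0.1 -0.03 -0.95 0 0; 0.1 -0.03 -0.95 0 0; 0.1 -0.03 -0.95 0 0; 0.1 -0.03 -0.95 0 0; 0.1 -0.03 -0.95 0 0"

```text
time_s: 45.48
eef_pos: [0.3663, -0.0821, 0.1901]
eef_rot: [-3.141, 0.043, -0.001]
wrist_force: [0.3, -0.3, -1.2]
gripper_width: 0.185
grasp_force: 59.9
```

Emit:
step_arm --series "0.1 -0.02 -0.95 0 0; 0.1 -0.02 -0.95 0 0; 0.1 -0.02 -0.95 0 0; 0.1 -0.02 -0.95 0 0; 0.1 -0.02 -0.95 0 0; 0.1 -0.02 -0.95 0 0; 0.1 -0.02 -0.95 0 0; 0.1 -0.02 -0.95 0 0; 0.1 0 -0.95 0 0; 0.1 0 -0.95 0 0"

```text
time_s: 46.72
eef_pos: [0.37, 0.2985, 0.19]
eef_rot: [-3.141, 0.042, -0.0]
wrist_force: [1.1, -0.1, -1.7]
gripper_width: 0.188
grasp_force: 59.9
```

Emit:
step_arm --series "0.1 0 -0.6 0 0; 0.1 0 -0.35 0 0; 0.1 0 0 0 -0.138; 0.1 0 0 0 0; 0.1 0 0 0 0"

```text
time_s: 47.35
eef_pos: [0.3713, 0.3343, 0.1898]
eef_rot: [3.139, 0.124, -0.0]
wrist_force: [-0.6, 0.2, -1.9]
gripper_width: 0.184
grasp_force: 59.9
```

Run:
```python
from h import *
o=observe();print(o['eef_pos'],o['eef_rot'],o['gripper_width'])
img('wrist','w9.png');rects('carrier_a','wrist',.028,.4)
get_image('top');rects('carrier_a','top',.028)
R,t=T(o)
```

```text
[0.37126213 0.33430208 0.18984622] [ 3.13909869e+00  1.23768465e-01 -9.00435445e-05] 0.18433795252891189
carrier_a 0.59 ctr 0.5405 0.3528 long 78 short 22 longdir -85.6 [218.   0. 295.  27.]
carrier_a 0.89 ctr 0.5909 -0.3262 long 84 short 80 longdir -1.5 [342. 174. 365. 198.]
carrier_a 0.55 ctr 0.5769 0.3524 long 85 short 85 longdir -85.2 [156. 178. 182. 202.]
```

Emit:
step_arm --series "0.1 0 -0.1 0.6 0; 0.1 0 0 0.8 0; 0.1 0 0 0.8 0; 0.1 0 0 0.4 0; 0.1 0 0 0.2 0; 0.1 0 0 0 0; 0.1 0 0 0 0; 0.1 0.15 0 0 0; 0.1 0 0 0 0"

```text
time_s: 48.68
eef_pos: [0.3777, 0.3394, 0.0787]
eef_rot: [-3.138, -0.126, -0.002]
wrist_force: [0.2, -0.9, -1.9]
gripper_width: 0.184
grasp_force: 59.9
```

Run:
```python
from h import *
o=observe();print(o['eef_pos'],o['eef_rot'],o['wrist_force'])
R,t=T(o);uv=proj('scene',(R@np.array([.145,0,.06])+t)[None])[0];u,v=uv.astype(int)
s=get_image('scene');a=get_image('wrist');rects('carrier_a','wrist',.028,.4)
A=cv2.resize(a[0:220,150:380],None,fx=1.5,fy=1.5);B=cv2.resize(s[v-35:v+35,u-45:u+45],None,fx=5,fy=5,interpolation=cv2.INTER_CUBIC)
c=np.zeros((350,795,3),np.uint8);c[:330,:345]=A;c[:,345:]=B
cv2.imwrite('pics/c4.png',c[:,:,::-1])
```

```text
[0.37774989 0.33937234 0.0786672 ] [-3.13823104e+00 -1.26248243e-01 -2.05313864e-03] [ 0.21756068 -0.87146159 -1.86871799]
```

View pics/c4.png

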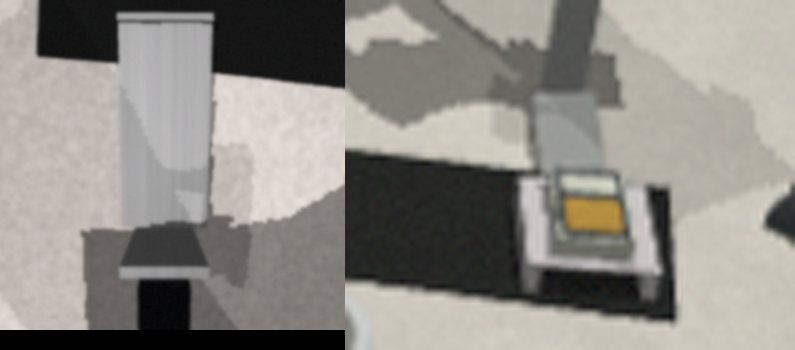

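Emit:
step_arm --series "0.1 0.2 0 0 0; 0.1 0.3 0 0 0; 0.1 0.4 0 0 0; 0.1 0.3 0 0 0; 0.1 0.1 0 0 0; 0.1 0 0 0 0"

```text
time_s: 49.58
eef_pos: [0.4289, 0.3431, 0.0777]
eef_rot: [3.139, 0.126, -0.001]
wrist_force: [-0.4, 0.8, -1.6]
gripper_width: 0.186
grasp_force: 59.9
```

Run:
```python
from h import *
o=observe();print(o['eef_pos'],o['eef_rot'],o['wrist_force'])
a=img('wrist','w10.png');rects('carrier_a','wrist',.028,.4)
R,t=T(o);print(R[:,0])
get_image('top');rects('carrier_a','top',.028)
```

```text
[0.42887793 0.34311018 0.07768919] [ 3.13885335e+00  1.26200299e-01 -7.77674105e-04] [-0.39169122  0.8087796  -1.56973839]
carrier_a 0.64 ctr 0.5535 0.3534 long 80 short 43 longdir -85.4 [199.   0. 322.  72.]
[ 9.96772073e-01  8.02818877e-02 -5.02879656e-04]
carrier_a 0.96 ctr 0.5925 -0.3263 long 88 short 80 longdir -1.3 [343. 176. 364. 196.]
carrier_a 0.74 ctr 0.632 -0.0035 long 271 short 137 longdir -0.5 [248. 136. 282. 213.]
carrier_a 0.67 ctr 0.5772 0.3532 long 85 short 83 longdir -85.4 [156. 180. 183. 200.]
```

Emit:
step_arm --series "0.1 0.3 0 0 0; 0.1 0.4 0 0 0; 0.1 0.4 0 0 0; 0.1 0.2 0 0 0; 0.1 0 0 0 0; 0.1 0 0 0 0"

```text
time_s: 50.52
eef_pos: [0.4802, 0.3473, 0.0776]
eef_rot: [3.139, 0.127, -0.001]
wrist_force: [-0.4, -0.4, -2.0]
gripper_width: 0.183
grasp_force: 59.9
```

Run:
```python
from h import *
o=observe();print(o['eef_pos'],o['eef_rot'],o['wrist_force'])
a=get_image('wrist');rects('carrier_a','wrist',.028,.4)
cv2.imwrite('pics/c5.png',cv2.resize(a[0:200,150:380],None,fx=2,fy=2)[:,:,::-1])
```

```text
[0.48018689 0.34727942 0.07759197] [ 3.13876440e+00  1.26804012e-01 -1.14821379e-03] [-0.35079618 -0.37139477 -1.98403878]
carrier_a 0.82 ctr 0.5771 0.3556 long 83 short 80 longdir 4.6 [202.  11. 320. 140.]
```

View pics/c5.png

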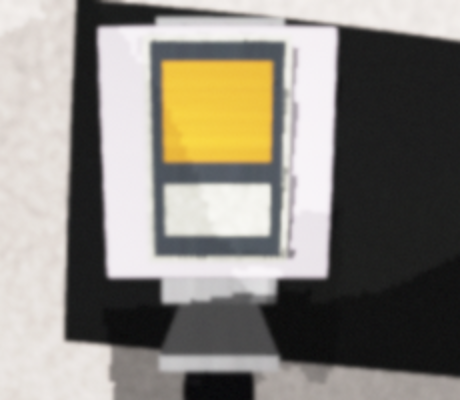

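Emit:
step_arm --series "0.1 0.04 0 -0.1 0; 0.1 0 0 -0.1 0; 0.1 0 0 -0.1 0; 0.1 0 0 -0.1 0; 0.1 0 0 -0.15 0; 0.1 0 0 -0.2 0; 0.1 0 0 -0.15 0; 0.1 0 0 -0.1 0; 0.1 0 0 0 0; 0.1 0 0 0 0"

```text
time_s: 51.88
eef_pos: [0.4819, 0.3474, 0.1176]
eef_rot: [3.139, 0.127, -0.001]
wrist_force: [0.7, -0.5, -4.1]
gripper_width: 0.183
grasp_force: 59.9
```

Run:
```python
from h import *
o=observe();print(o['eef_pos'],o['eef_rot'],o['wrist_force'],o['wrist_torque'])
get_image('wrist');rects('carrier_a','wrist',o['eef_pos'][2]-.061,.4)
print([(d['p'],d['box']) for d in masks_of('peel','wrist')])
```

```text
[0.48192911 0.34740854 0.11757375] [ 3.13879034e+00  1.26758443e-01 -7.59197433e-04] [ 0.69778971 -0.52911329 -4.1377044 ] [-0.02446772  0.24465417  0.03826409]
carrier_a 0.6 ctr 0.5771 0.3552 long 83 short 80 longdir 4.5 [204.  20. 316. 140.]
[(0.98, [228.7, 8.4, 294.0, 323.3])]
```

Emit:
step_arm --series "0.1 0 0 -0.1 0; 0.1 0 0 -0.3 0; 0.1 0 0 -0.4 0; 0.1 0 0 -0.4 0; 0.1 0 0 -0.2 0; 0.1 0 0 -0.1 0; 0.1 0 0 0 0.04; 0.1 0 0 0 0.057; 0.1 0 0 0 0.04; 0.1 0 0 0 0"

```text
time_s: 53.28
eef_pos: [0.4819, 0.3474, 0.1773]
eef_rot: [3.141, -0.043, -0.001]
wrist_force: [-0.4, 0.3, -3.0]
gripper_width: 0.183
grasp_force: 59.9
```

Emit:
step_arm --series "0.1 0.04 0.1 0 0; 0.1 0.04 0.25 0 0; 0.1 0.04 0.4 0 0; 0.1 0.04 0.55 0 0; 0.1 0.04 0.65 0 0; 0.1 0.04 0.65 0 0; 0.1 0.04 0.65 0 0; 0.1 0.04 0.65 0 0; 0.1 0.04 0.65 0 0; 0.1 0.04 0.65 0 0"

```text
time_s: 54.52
eef_pos: [0.4921, 0.137, 0.1779]
eef_rot: [3.141, -0.043, 0.0]
wrist_force: [-0.2, 0.2, -3.6]
gripper_width: 0.187
grasp_force: 59.9
```

Emit:
step_arm --series "0.1 0.04 0.65 0 0; 0.1 0.04 0.65 0 0; 0.1 0.04 0.65 0 0; 0.1 0.04 0.65 0 0; 0.1 0.04 0.65 0 0; 0.1 0.04 0.65 0 0; 0.1 0.04 0.65 0 0; 0.1 0.04 0.65 0 0; 0.1 0.04 0.65 0 0; 0.1 0 0.65 0 0"

```text
time_s: 55.78
eef_pos: [0.4989, -0.1231, 0.178]
eef_rot: [3.141, -0.044, -0.0]
wrist_force: [0.2, 0.4, -3.6]
gripper_width: 0.185
grasp_force: 59.9
```

Emit:
step_arm --series "0.1 0 0.5 0 0; 0.1 0 0.35 0 0; 0.1 0 0.2 0 0; 0.1 0 0.1 0 0; 0.1 0 0 0 0; 0.1 0 0 0 0"

```text
time_s: 56.52
eef_pos: [0.4988, -0.1666, 0.1778]
eef_rot: [-3.141, 0.041, 0.0]
wrist_force: [-0.1, -0.3, -3.7]
gripper_width: 0.186
grasp_force: 59.9
```

Run:
```python
from h import *
o=observe();print(o['eef_pos'],o['eef_rot'],o['wrist_force'],o['wrist_torque'])
get_image('wrist');rects('carrier_a','wrist',o['eef_pos'][2]-.061,.4);rects('plate','wrist',.004)
```

```text
[ 0.49875053 -0.1665915   0.1777968 ] [-3.14108415e+00  4.10135239e-02  1.86693516e-04] [-0.12123756 -0.31060372 -3.65202523] [ 0.02175656  0.28280208 -0.00811744]
carrier_a 0.87 ctr 0.5884 -0.2822 long 64 short 61 longdir 89.5 [368.  47. 453. 130.]
carrier_a 0.83 ctr 0.5943 -0.169 long 83 short 81 longdir -1.5 [204.  18. 318. 141.]
plate 0.84 ctr 0.5919 -0.304 long 222 short 160 longdir 88.6 [181.   7. 483. 160.]
```

Emit:
step_arm --series "0.1 0 0 0.1 0; 0.1 0 0 0.4 0; 0.1 0 0 0.5 0; 0.1 0 0 0.5 0; 0.1 0 0 0.3 0; 0.1 0 0 0.1 0; 0.1 0 0 0.1 0; 0.1 0 0 0.08 0; 0.1 0 0 0.08 0; 0.1 0 0 0.08 0"

```text
time_s: 57.92
eef_pos: [0.4989, -0.1672, 0.0884]
eef_rot: [3.141, -0.042, 0.001]
wrist_force: [-0.1, -0.2, -3.5]
gripper_width: 0.185
grasp_force: 59.9
```

Emit:
step_arm --series "0.1 0 0 0.08 0; 0.1 0 0 0.08 0; 0.1 0 0 0.1 0; 0.1 0 0 0 0; 0.1 0 0 0 0"

```text
time_s: 58.55
eef_pos: [0.4988, -0.1671, 0.0779]
eef_rot: [3.141, -0.042, 0.0]
wrist_force: [0.0, 0.7, -1.4]
gripper_width: 0.186
grasp_force: 59.9
```

Run:
```python
from h import *
o=observe();print(o['eef_pos'],o['wrist_force'],o['wrist_torque'])
get_image('wrist');rects('carrier_a','wrist',.028,.4)
```

```text
[ 0.49878073 -0.16713155  0.07791956] [ 0.01973252  0.65364636 -1.35517433] [ 0.02329038  0.16382314 -0.03616724]
carrier_a 0.91 ctr 0.5938 -0.1698 long 84 short 80 longdir -1.6 [202.  13. 320. 143.]
carrier_a 0.71 ctr 0.5916 -0.3204 long 85 short 84 longdir 89.7 [410.  23. 511. 141.]
```

Emit:
step_arm --series "0.1 -0.2 0 0 0; 0.1 -0.35 0 0 0; 0.1 -0.4 0 0 0; 0.1 -0.4 0 0 0; 0.1 -0.4 0 0 0; 0.1 -0.4 0 0 0; 0.1 -0.4 0 0 0; 0.1 -0.4 0 0 0; 0.1 -0.3 0 0 0; 0.1 0 0 0 0"

```text
time_s: 59.9
eef_pos: [0.368, -0.1636, 0.0778]
eef_rot: [3.141, -0.043, 0.001]
wrist_force: [1.3, -0.1, -3.1]
gripper_width: 0.189
grasp_force: 59.9
```

Emit:
step_arm --series "0.1 0 0 -0.6 0; 0.1 0 0 -0.9 0; 0.1 0 0 -0.9 0; 0.1 0.3 -0.3 -0.4 0; 0.1 0.5 -0.5 0 0; 0.1 0 0 0 -0.22; 0.1 0 0 0 -0.22; 0.1 0 0 0 -0.22; 0.1 0 0 0 -0.22; 0.1 0 0 0 -0.22"

```text
time_s: 61.15
eef_pos: [0.4021, -0.1326, 0.19]
eef_rot: [2.866, 1.285, 0.001]
wrist_force: [-1.0, -0.1, -2.8]
gripper_width: 0.185
grasp_force: 59.9
```

Emit:
step_arm --series "0.1 0 0 0 -0.22; 0.1 0 0 0 -0.22; 0.1 0 0 0 -0.22; 0.1 0 0 0 -0.22; 0.1 0 0 0 -0.05; 0.1 0 0 0 0; 0.1 0 0 0 0"

```text
time_s: 62.02
eef_pos: [0.4018, -0.1325, 0.19]
eef_rot: [2.225, 2.217, 0.0]
wrist_force: [-0.1, 0.1, -1.6]
gripper_width: 0.184
grasp_force: 59.9
```

Run:
```python
from h import *
o=observe();print(o['eef_pos'],o['eef_rot'],o['wrist_force'],o['wrist_torque']);R,t=T(o);print(R[:,0])
get_image('top');rects('carrier_a','top',.028);rects('plate','top',.004);rects('rest','top',.004)
get_image('wrist');rects('rest','wrist',.004)
```

```text
[ 0.4018462  -0.13253741  0.18995143] [2.22541968e+00 2.21692442e+00 2.89959862e-04] [-0.07605196  0.12226495 -1.64166142] [-0.16579969 -0.09254438  0.0316919 ]
[ 3.82469000e-03  9.99992677e-01 -1.34047036e-04]
carrier_a 0.75 ctr 0.5942 -0.1664 long 88 short 80 longdir -0.9 [295. 170. 324. 196.]
plate 0.98 ctr 0.5959 -0.2486 long 329 short 168 longdir 88.4 [285. 163. 374. 209.]
rest 0.83 ctr 0.4098 -0.0268 long 145 short 122 longdir 89.1 [252. 219. 291. 251.]
rest 0.59 ctr 0.4526 -0.0289 long 149 short 36 longdir 89.6 [214.  10. 324. 151.]
```

Emit:
step_arm --series "0.1 0.15 0.1 0.5 0; 0.1 0 0 0.8 0; 0.1 0 0 0.8 0; 0.1 0 0 0.5 0; 0.1 0 0 0.2 0; 0.1 0 0 0.1 0; 0.1 0 0 0.05 0; 0.1 0 0 0.03 0; 0.1 0 0 0.03 0; 0.1 0 0 0 0"

```text
time_s: 63.58
eef_pos: [0.406, -0.1266, 0.0699]
eef_rot: [2.225, 2.217, 0.001]
wrist_force: [0.5, -0.5, -0.4]
gripper_width: 0.186
grasp_force: 59.9
```

Emit:
step_arm --series "0.1 0 0 0 0; 0.1 0 0 0.01 0; 0.22 0 0 0 0; 0.3 0 0 0 0; 0.4 0 0 0 0; 0.6 0 0 0 0; 0.8 0 0 0 0; 0.8 0 0 -0.3 0; 0.8 0 0 -0.8 0; 0.8 0 0 -0.9 0" --force 20

```text
time_s: 64.82
eef_pos: [0.4053, -0.1264, 0.1503]
eef_rot: [-2.225, -2.217, 0.0]
wrist_force: [0.2, -0.4, 0.2]
gripper_width: 0.794
grasp_force: 0.0
```

Emit:
step_arm --series "1 0 0 -0.9 0; 1 -0.5 0 -0.5 0; 1 0 0 0 0; 1 0 0 0 0"

```text
time_s: 65.32
eef_pos: [0.4051, -0.146, 0.2043]
eef_rot: [-2.224, -2.216, 0.0]
wrist_force: [-0.4, 0.1, -1.3]
gripper_width: 0.995
grasp_force: 0.0
```

Run:
```python
from h import *
o=observe();print(o['eef_pos'],o['wrist_force'])
a=img('wrist','w11.png');rects('peel','wrist',.007);rects('rest','wrist',.004);rects('plate','wrist',.004)
m=masks_of('peel','wrist')[0]['region']
for r in (60,80,100,120,140,160,180,200):
    c=np.where(m[r])[0]
    if len(c): print(r,ray('wrist',[[c[0],r],[c[-1],r]],.007)[:,:2].round(3).tolist(),ray('wrist',[[(c[0]+c[-1])/2,r]],.099)[0].round(3))
rr=np.where(m.any(1))[0];print(rr[0],rr[-1],ray('wrist',[[260,rr[0]]],.012),ray('wrist',[[260,rr[-1]]],.099))
get_image('top');rects('carrier_a','top',.028);rects('plate','top',.004);rects('box_a','top',.028);rects('crate','top',.05)
```

```text
[ 0.40505994 -0.14595609  0.20426649] [-0.35463112  0.06818597 -1.34385099]
peel 0.76 ctr 0.4042 -0.0877 long 216 short 44 longdir 89.7 [238.  26. 281. 211.]
rest 0.92 ctr 0.4099 -0.028 long 150 short 120 longdir 88.5 [214.   1. 318. 140.]
plate 0.57 ctr 0.5945 -0.1865 long 205 short 162 longdir 89.4 [329. 119. 473. 328.]
60 [[0.384, -0.016], [0.426, -0.016]] [ 0.405 -0.029  0.099]
80 [[0.384, -0.038], [0.426, -0.038]] [ 0.405 -0.045  0.099]
100 [[0.383, -0.06], [0.427, -0.061]] [ 0.405 -0.062  0.099]
120 [[0.389, -0.084], [0.422, -0.084]] [ 0.405 -0.079  0.099]
140 [[0.393, -0.107], [0.416, -0.107]] [ 0.405 -0.097  0.099]
160 [[0.394, -0.132], [0.416, -0.132]] [ 0.405 -0.115  0.099]
180 [[0.394, -0.157], [0.415, -0.157]] [ 0.405 -0.134  0.099]
200 [[0.394, -0.184], [0.416, -0.184]] [ 0.405 -0.154  0.099]
26 209 [[0.40567934 0.0187316  0.012     ]] [[ 0.40509927 -0.16301838  0.099     ]]
carrier_a 0.97 ctr 0.5942 -0.1664 long 81 short 73 longdir -0.9 [298. 173. 320. 194.]
carrier_a 0.92 ctr 0.5905 -0.3262 long 85 short 80 longdir -1.3 [341. 176. 364. 198.]
plate 0.76 ctr 0.5938 -0.2464 long 326 short 159 longdir 88.4 [285. 164. 372. 205.]
box_a 0.77 ctr 0.4369 -0.4536 long 73 short 46 longdir 6.7 [382. 215. 397. 239.]
box_a 0.73 ctr 0.646 -0.0036 long 70 short 33 longdir -0.6 [257. 164. 268. 182.]
box_a 0.71 ctr 0.7316 -0.0008 long 70 short 41 longdir 89.2 [254. 142. 274. 151.]
box_a 0.66 ctr 0.5575 -0.4874 long 76 short 49 longdir 21.4 [388. 185. 408. 207.]
box_a 0.61 ctr 0.537 -0.0209 long 73 short 40 longdir -0.7 [266. 191. 276. 211.]
box_a 0.49 ctr 0.7494 -0.3044 long 78 short 44 longdir -1.2 [340. 132. 351. 156.]
crate 0.75 ctr 0.6293 -0.0035 long 273 short 141 longdir -0.4 [244. 135. 281. 213.]
```

```bash
python3 -c "from workcell import *; print(job_done())"
```

```text
the job is handed in; nothing more can be done
None
```

The job is handed in at about 65 s on the robot's clock: all three tuck boxes are in the blue crate, both carriers stand on the loading plate squared to it within about 1°, and the peel lies flat with its blade on the cork rest; I viewed 16 pictures, two over the 14 allowed.

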